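# Make up two handle-turning kits at the lathe bench

### The arm

A 7-joint arm with a two-finger parallel gripper is mounted at the origin on the work surface. World frame = base frame: x ahead of the robot, y to its left, z up, the work surface at z = 0. Lengths are in m, angles in rad, forces in N, time in s.
With the tool pointing down it reaches from about 0.4 to 0.875 m from the base axis. Payload 19.3 kg.
Tool frame: the origin (TCP) lies on the mounting face of the last link; the fingertips stand 173 mm ahead of it and the grasp point (between the pads) lies 155 mm ahead of it (r.pinch_z is the distance from the TCP to the grasp point, in m); z points along the fingers, y is the line along which they close (so a half turn about z gives the same grasp; the last joint's range is limited). The gripper opens to 85 mm and grips with 20 to 120 N. Pads are 22 mm wide; open, the fingers measure 114 mm over their backs; the gripper's body (76 mm by 85 mm) begins 54 mm behind the grasp point. The pads swing forward as they close: fully open they stand 13 mm farther back than shut.
Start: joints at [-1.216, 0.521, -0.036, 1.599, 0.021, 1.021, -0.113], TCP at [0.258, 0.569, 0.405] pointing down, gripper open.
Joint ranges: [-2.91, 2.91], [-0.3, 2.13], [-1.5, 1.42], [0.17, 2.43], [-1.26, 4.41], [0.16, 1.93], [-2.52, 2.52]. Speed limits (rad/s): [1.89, 1.89, 2.39, 2.39, 3.01, 3.01, 3.01].

### API

Orientations are given as [roll, pitch, yaw] about the fixed x, y, z axes, in that order (R = Rz(yaw) Ry(pitch) Rx(roll)).
In Python, from workcell import readout, vision, workorder, r gives the robot as it stands. The module is installed in compiled form; this text tells all that it offers.
- The arm moves only by the shell command python3 -m jog 'ROWS' [OPENING] [FORCE]. ROWS is JSON, one flat list of numbers, 6 for each row, row after row: the shift along the tool's x, y, z in units of 300 mm (1.0 is 300 mm), then the turn, a rotation vector about the tool's x, y, z in units of pi/2 rad (1.0 is pi/2 rad). A call has 1 to 5 rows; each row shifts and turns the commanded pose from where the row before left it, along the tool's axes as they then stand; what a row does not reach is not made up. A row lasts 1/12 s, in which the tool goes at most 41.7 mm and 7.16 degrees, less where a joint would pass 70% of its speed; a pose out of reach is approached as far as the arm can. A call with a number of a shift or a turn outside -1 to 1 is refused whole. A call with a gripper value outside its range is refused whole. OPENING is the opening, from -1 (shut) to 1 (fully open), set as the call begins (- or left out, the last holds). The fingers move at their own pace and stop on an object; FORCE is the grip in N (left out, the last holds). Time passes only in rows, so rows that do not move let the fingers close. It gives the time, the measured TCP pose, the force, the opening and the grip force at its end, in the units of the state.
- readout.read_state(): the state, without advancing time (a new reading comes with each control period).
- vision.get_image(name): name is "scene" or "side" or "wrist"; returns a dict with "img" (480x640x3 uint8, red, green, blue), "depth" (480x640 float32, m along the optical axis (not along the pixel's ray), 0 where there is no reading), "intrinsics" (3x3 intrinsics, pixels), "origin" and "orientation" of the camera in the world. Camera axes: x right, y up, looking along -z (the intrinsics and any distortion apply to the point x, -y, -z); pixel columns grow to the right and rows downward; lengths in m; the calibration is good to about 2 mm. A picture is of the moment at which its call begins.
- workorder.job_done(): hands the job in; it is judged then, once.
The state is a dict: "time": time; "q": joint angles; "dq": joint speeds; "joint_efforts": joint torques, N m; "ee_pos": TCP position; "tool_rot": TCP orientation; "ft_force": force on the tool from outside, world axes, zero at the start; "moment": the same for the moment, N m; "finger_gap": opening from 0.0 (shut) to 1.0 (fully open); "gripper_force": force on a finger pad.
Only numpy, scipy, OpenCV 4.12 (cv2) and the standard library are available. Lean on these libraries where they do the work, as an engineer would, in place of code of your own. Each camera call takes 0.05 s, during which the arm holds its last target. There are 200 camera calls.

### The job

Make up the two kits for turning: the red tray gets the dark wood blank, the brass ferrule and the black knob; the green tray gets the light wood blank and the steel collar. Lay each blank flat in its tray's long bay, and stand each fitting upright in a square bay of its own, either one, all resting on the tray's floor. Leave the blue blank, the glue bottle and the screwdriver where they are.

Things in the scene. Friction and masses are not known exactly. Their poses are not given: they have to be found in the camera images.
- tray_red: Red plastic job tray fixed to the bench, 121 (x) x 109 (y) mm, origin at the centre of its underside, z up. Floor 3 mm thick; walls and (white) dividers 3 mm thick, tops 10 mm above the bench. Long bay for a blank: 115 (x) x 44 (y) mm inside, centred at (0, -29.5) mm. Two square bays for fittings: 56 x 56 mm inside, centred at (-29.5, 23.5) and (29.5, 23.5) mm. May be on either side.
- tray_green: Green plastic job tray fixed to the bench, 121 (x) x 109 (y) mm, origin at the centre of its underside, z up. Floor 3 mm thick; walls and (white) dividers 3 mm thick, tops 10 mm above the bench. Long bay for a blank: 115 (x) x 44 (y) mm inside, centred at (0, -29.5) mm. Two square bays for fittings: 56 x 56 mm inside, centred at (-29.5, 23.5) and (29.5, 23.5) mm. May be on either side.
- blank_dark: Dark brown wood square-section turning blank, 90 x 24 x 24 mm, lying flat; origin in the middle of the block, x along its length, z up. About 45 g. Goes in the red tray.
- blank_light: Light, pale wood square-section turning blank, 90 x 24 x 24 mm, lying flat; origin in the middle of the block, x along its length, z up. About 45 g. Goes in the green tray.
- ferrule_brass: Brass tube standing upright on its end, 28 mm outside and 20 mm inside diameter, 36 mm tall; origin at the centre of its underside, z up along its axis. About 60 g. Goes in the red tray.
- collar_steel: Bare grey steel ring standing upright, 34 mm outside and 18 mm inside diameter, 32 mm tall; origin at the centre of its underside, z up along its axis. About 100 g. Goes in the green tray.
- knob_black: Black plastic end knob standing on its 24 mm foot, 42 mm tall; waist 16 mm diameter at 14 mm height, head a straight-sided drum 30 mm in diameter from 21 to 36 mm height: grip the head. Origin at the centre of its underside, z up. About 40 g. Goes in the red tray.
- blank_blue: Blue acrylic square-section turning blank, 90 x 24 x 24 mm, lying flat; origin in the middle of the block, x along its length, z up. It lies among the stock. Not part of either kit: leave it where it is.
- glue: White glue bottle with an orange cap, 52 mm in diameter, 85 mm tall, standing upright on the far left of the bench; origin at the centre of its underside. Not part of either kit: leave it where it is.
- screwdriver: Screwdriver with an orange handle, 150 mm long, lying on the far right of the bench; origin under its middle, x along it, handle towards -x. Not part of either kit: leave it where it is.
Not all that is in view belongs to the job. What is meant by the tray_red is not pink or purple, and is the smaller of those in its own colour.

How it is judged:
At the end, for the whole second after the job is handed in: Each blank in the long bay of its tray (within 16 mm along, 12 mm across, 0.35 rad, 4 mm of the floor); ferrule and knob one each in the red tray's square bays, collar in either green one (within 17 mm of the bay centre in x and y, on the floor to 5 mm, upright to 0.15 rad); all at rest (x of blank_dark in the frame of tray_red between -0.016 and 0.016 m and y of blank_dark in the frame of tray_red between -0.0415 and -0.0175 m and z of blank_dark in the frame of tray_red between 0.01 and 0.02 m and angle between the x axis of blank_dark and the x axis of tray_red, either way round below 0.35 rad and linear speed of each of blank_dark, ferrule_brass, knob_black, blank_light, collar_steel below 0.02 m/s and angular speed of each of blank_dark, ferrule_brass, knob_black, blank_light, collar_steel below 0.2 rad/s and y of ferrule_brass in the frame of tray_red between 0.0065 and 0.0405 m and z of ferrule_brass in the frame of tray_red between -0.002 and 0.008 m and angle between each of ferrule_brass, knob_black, collar_steel's own z axis and vertical below 0.15 rad and y of knob_black in the frame of tray_red between 0.0065 and 0.0405 m and z of knob_black in the frame of tray_red between -0.002 and 0.008 m and x of blank_light in the frame of tray_green between -0.016 and 0.016 m and y of blank_light in the frame of tray_green between -0.0415 and -0.0175 m and z of blank_light in the frame of tray_green between 0.01 and 0.02 m and angle between the x axis of blank_light and the x axis of tray_green, either way round below 0.35 rad and y of collar_steel in the frame of tray_green between 0.0065 and 0.0405 m and z of collar_steel in the frame of tray_green between -0.002 and 0.008 m and ((x of ferrule_brass in the frame of tray_red between 0.0125 and 0.0465 m and x of knob_black in the frame of tray_red between -0.0465 and -0.0125 m) or (x of ferrule_brass in the frame of tray_red between -0.0465 and -0.0125 m and x of knob_black in the frame of tray_red between 0.0125 and 0.0465 m)) and (x of collar_steel in the frame of tray_green between 0.0125 and 0.0465 m or x of collar_steel in the frame of tray_green between -0.0465 and -0.0125 m)); the robot touches nothing.
It fails at once if the blue blank is moved by more than 20 mm (distance of blank_blue from where it was at the start of the episode above 0.02 m).
It fails at once if the glue bottle is moved by more than 20 mm (distance of glue from where it was at the start of the episode above 0.02 m).
It fails at once if the screwdriver is moved by more than 20 mm (distance of screwdriver from where it was at the start of the episode above 0.02 m).
It also fails if it takes over 118 s, if anything falls off the work surface, if the arm or the gripper's body presses on something with over 40 N, if the wrist force passes 120 N, or if a joint passes its speed limit or range.

## Working session

There is one attempt and no reset: what is moved stays moved. The work goes in short steps, Python scripts to look and compute and a shell command to move; the robot and the scene stay as the last step left them, time stands still between calls to the robot, and variables do not carry over. Pictures are saved under pics/ and viewed, at most 14 in all, crops included, and the job is handed in when it is done.

```bash
mkdir -p pics; python3 - <<'E'
from workcell import readout, vision, r
import cv2,pickle
print(readout.read_state(), r.pinch_z)
for n in ("scene","side"):
    d=vision.get_image(n); pickle.dump(d,open(n+".pkl","wb"))
    cv2.imwrite(f"pics/{n}0.png",d["img"][:,:,::-1]); print(n,d["intrinsics"],d["origin"],d["orientation"],(d["depth"]>0).mean())
E
```

```text
{'time': 0.0, 'q': array([-1.21619181,  0.52203439, -0.03630961,  1.59996597,  0.02122253,
        1.02109493, -0.11280698]), 'dq': array([0.00130715, 0.00100443, 0.00103622, 0.00079341, 0.00065754,
       0.00017437, 0.00105753]), 'joint_efforts': array([ 1.65654248e-03, -9.27127934e+01,  1.98055789e+00, -3.69914639e+01,
        1.77484425e-02,  8.54061625e-03, -2.55132875e-05]), 'ee_pos': array([0.2575685 , 0.56932275, 0.40412818]), 'tool_rot': array([-3.14048053e+00,  1.06536477e-04,  2.71676685e+00]), 'ft_force': array([ 0.41683277, -0.29836268, -0.23138741]), 'moment': array([-0.00811525,  0.06342886, -0.0369773 ]), 'gripper_force': 0.0, 'finger_gap': 1.000364939974521} 0.1547
scene [[458.44125472   0.         319.8490564 ]
 [  0.         458.44125472 239.2259878 ]
 [  0.           0.           1.        ]] [ 1.18549894 -0.35004542  0.79688096] [0.80508914 0.01545271 1.16956914] 0.9957747395833333
side [[433.36753773   0.         315.93274071]
 [  0.         433.36753773 241.99357608]
 [  0.           0.           1.        ]] [ 0.37736067 -0.88007853  0.82658541] [ 0.80229319  0.00181452 -0.14853415] 0.995947265625
```

View pics/scene0.png

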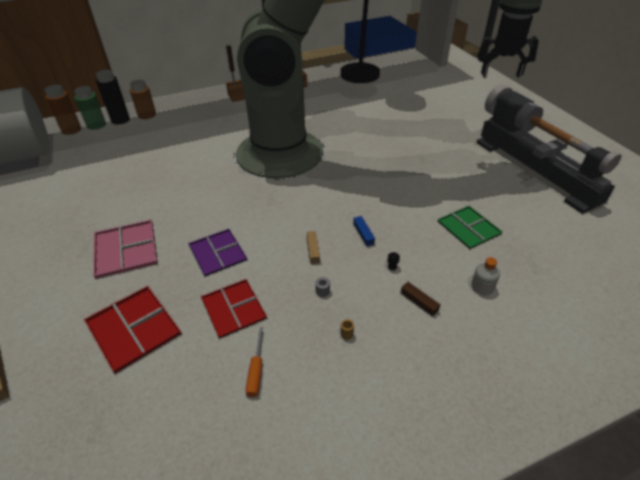

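View pics/side0.png

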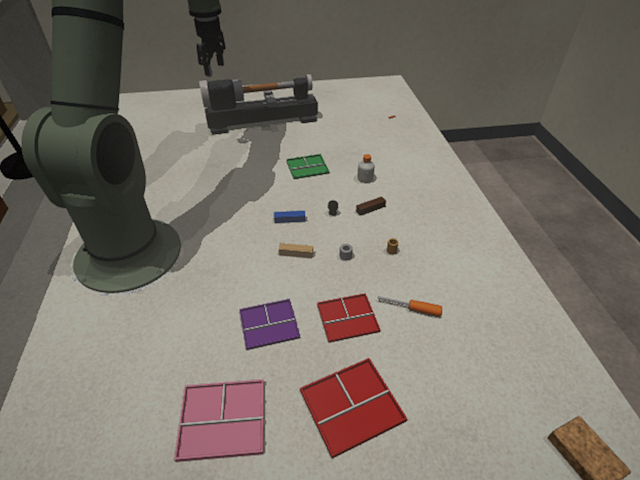

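Candidates, by scene pixel:
- **Red tray:** small red (233,308), large red (133,327), pink (126,248) and purple (218,252). I choose the small red.
- **Green tray:** only (470,226).
- **Blanks:** light (313,247), dark (420,298) and blue (363,230), which stays.
- **Fittings:** collar (322,287), ferrule (347,329), knob (393,260).

```bash
cat > h.py <<'E'
import numpy as np,cv2,pickle
from scipy.spatial.transform import Rotation as R
def cloud(d):
    K=d["intrinsics"];v,u=np.mgrid[:480,:640];z=d["depth"]
    p=np.stack([(u-K[0,2])/K[0,0]*z,-(v-K[1,2])/K[1,1]*z,-z],-1)
    return p@R.from_euler("xyz",d["orientation"]).as_matrix().T+d["origin"]
def plane(d,uv,h):
    K=d["intrinsics"];uv=np.asarray(uv,float).reshape(-1,2)
    q=np.c_[(uv[:,0]-K[0,2])/K[0,0],-(uv[:,1]-K[1,2])/K[1,1],-np.ones(len(uv))]@R.from_euler("xyz",d["orientation"]).as_matrix().T
    return d["origin"]+q*((h-d["origin"][2])/q[:,2])[:,None]
def rect(p):
    (c,(w,h),a)=cv2.minAreaRect((p[:,:2]*1000).astype(np.float32))
    if w<h: w,h,a=h,w,a+90
    return np.round(c,1),round(w,1),round(h,1),round((a+90)%180-90,1)
E
python3 - <<'E'
from h import *
seeds={"scene":dict(red=(233,308),bigred=(133,327),purple=(218,252),green=(470,226),light=(313,247),dark=(420,298),blue=(363,230),collar=(322,287),ferr=(347,329),knob=(393,260),glue=(486,278)),
"side":dict(red=(348,317),bigred=(353,405),purple=(269,323),green=(307,166),light=(296,250),dark=(371,206),blue=(290,216),collar=(346,252),ferr=(392,246),knob=(333,208),glue=(366,170))}
for n in seeds:
    d=pickle.load(open(n+".pkl","rb"));P=cloud(d)
    b=P[250:460,100:500][np.abs(P[250:460,100:500,2])<.02]
    print(n,"bench z",np.median(P[...,2][np.abs(P[...,2])<.02]))
    hsv=cv2.cvtColor(d["img"],cv2.COLOR_RGB2HSV)
    for k,(u,v) in seeds[n].items():
        if k in("red","bigred","purple","green"):
            h0=int(hsv[v+4 if n=="scene" else v+6,u,0]);dh=np.abs((hsv[...,0].astype(int)-h0+90)%180-90)
            m=(dh<12)&(hsv[...,1]>110)
            m=cv2.morphologyEx(m.astype(np.uint8),cv2.MORPH_CLOSE,np.ones((7,7)))
        else:
            m=(P[...,2]>.008).astype(np.uint8)
        _,L=cv2.connectedComponents(m)
        w=L[v-5:v+6,u-5:u+6];w=w[w>0]
        if len(w)==0: print(k,"none");continue
        M=L==np.bincount(w).argmax()
        p=P[M]; zt=np.percentile(p[:,2],97)
        if k in("red","bigred","purple","green"):
            c=max(cv2.findContours(M.astype(np.uint8),0,2)[0],key=len)[:,0]
            print(k,M.sum(),rect(plane(d,c,.008)),"z",np.percentile(p[:,2],[5,50,95]).round(4))
        else: print(k,M.sum(),"top",rect(p[p[:,2]>zt-.005]),"all",rect(p),"zt",zt.round(4))
E
```

```text
scene bench z -0.001272127032692305
red 2222 (array([ 542.2, -294.6]), 122.7, 106.8, 4.9) z [-0.0002  0.0024  0.0091]
bigred 4491 (array([ 506. , -502.3]), 166.5, 142.9, 16.6) z [0.001  0.0036 0.0126]
purple 1436 (array([ 361.6, -285.2]), 117.5, 102.5, 6.1) z [-0.0007  0.002   0.0087]
green 1287 (array([534. , 324.9]), 116.9, 106.2, 6.8) z [-0.0015  0.0014  0.008 ]
light 309 top (array([ 796.7, -195.3]), 836.4, 28.3, -19.8) all (array([ 796. , -195.1]), 837.9, 28.5, -19.8) zt 0.0251
dark 530 top (array([ 935.5, -107.2]), 692.0, 84.1, -37.2) all (array([ 936. , -106.4]), 692.0, 87.0, -37.1) zt 0.025
blue 325 top (array([444.4,  69.7]), 91.9, 25.8, -4.0) all (array([444.8,  69.5]), 92.8, 26.0, -4.7) zt 0.0244
collar 231 top (array([ 869.3, -228.1]), 677.1, 30.9, -23.7) all (array([ 869.2, -228.2]), 677.1, 31.1, -23.7) zt 0.0328
ferr 223 top (array([ 938.7, -217.9]), 559.7, 26.1, -26.5) all (array([ 939.9, -215.3]), 559.6, 26.9, -26.0) zt 0.037
knob 166 top (array([ 878.4, -126.3]), 759.5, 23.8, -34.3) all (array([ 878.5, -126.1]), 759.5, 28.2, -34.0) zt 0.0425
glue 739 top (array([937.
[... 567 characters left out ...]
ark 274 top (array([ 518.7, -375.1]), 1045.8, 77.7, 70.1) all (array([ 517. , -374.5]), 1045.8, 81.7, 70.1) zt 0.0271
blue 302 top (array([ 386.9, -394.8]), 966.6, 88.9, 83.6) all (array([ 386.9, -394.8]), 966.6, 88.9, 83.6) zt 0.0266
collar 176 top (array([ 483. , -482.6]), 822.0, 31.4, 77.3) all (array([ 483.7, -482. ]), 823.4, 32.5, 77.3) zt 0.0355
ferr 139 top (array([695.6, -98.2]), 28.1, 25.3, 51.8) all (array([695. , -99.2]), 30.3, 26.7, 76.1) zt 0.0375
knob 114 top (array([ 478.5, -395.8]), 989.2, 23.0, 79.5) all (array([ 480.2, -396.1]), 989.1, 29.2, 79.7) zt 0.0448
glue 361 top (array([ 536.2, -313.7]), 1176.3, 22.0, 73.3) all (array([ 529. , -311.4]), 1176.0, 52.2, 72.5) zt 0.0861
```

```bash
python3 - <<'E'
import pickle,cv2,numpy as np
d=pickle.load(open("side.pkl","rb"))["img"][:,:,::-1]
a=cv2.resize(d[140:350,225:455],None,fx=3,fy=2.8,interpolation=cv2.INTER_CUBIC)
cv2.imwrite("pics/crop0.png",a)
E
```

```text
(no output)
```

View pics/crop0.png

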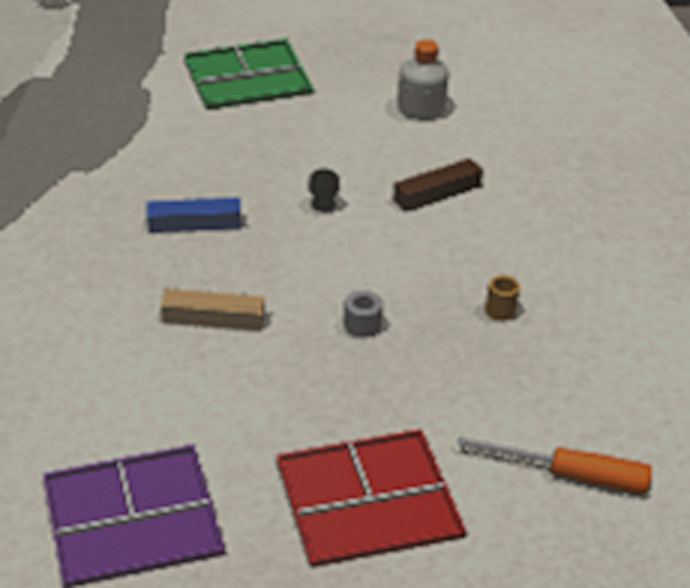

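The crop shows the small red tray (view 348,317) is 121x109 mm, with its long bay toward -y. The green tray's layout is the same. Next I recompute the objects with the empty depth pixels removed.

```bash
cat > m.py <<'E'
from h import *
S={"scene":dict(light=(313,247),dark=(420,298),blue=(363,230),collar=(322,287),ferr=(347,329),knob=(393,260),glue=(486,278)),
"side":dict(light=(296,250),dark=(371,206),blue=(290,216),collar=(346,252),ferr=(392,246),knob=(333,208),glue=(366,170))}
for n in S:
    d=pickle.load(open(n+".pkl","rb"));P=cloud(d);ok=d["depth"]>0
    bz=np.median(P[...,2][ok&(abs(P[...,2])<.02)])
    m=(ok&(P[...,2]>bz+.009)&(P[...,2]<.12)).astype(np.uint8);_,L=cv2.connectedComponents(m)
    for k,(u,v) in S[n].items():
        w=L[v-5:v+6,u-5:u+6];p=P[L==np.bincount(w[w>0]).argmax()];zt=np.percentile(p[:,2],97)
        print(n,k,len(p),"top",rect(p[p[:,2]>zt-.004]),"all",rect(p),round(zt-bz,4))
E
python3 m.py
```

```text
scene light 310 top (array([446.5, -69.7]), 91.9, 23.8, -15.8) all (array([446.2, -69.4]), 94.0, 24.3, -15.8) 0.0263
scene dark 534 top (array([686.7,  82.8]), 90.4, 25.9, 19.5) all (array([686.7,  82.9]), 90.8, 27.4, 19.8) 0.0261
scene blue 325 top (array([444.3,  68.9]), 91.9, 24.7, -4.7) all (array([444.8,  69.5]), 92.8, 26.0, -4.7) 0.0257
scene collar 231 top (array([575.2, -98.9]), 32.0, 31.0, 29.2) all (array([575.9, -99.6]), 32.3, 32.2, 36.7) 0.0341
scene ferr 221 top (array([701.8, -99.4]), 26.3, 25.9, -79.1) all (array([701.6, -99.4]), 26.6, 26.6, 11.9) 0.038
scene knob 166 top (array([571.9,  79.3]), 22.1, 18.7, 12.9) all (array([574.7,  78.9]), 27.7, 26.2, 61.9) 0.0436
scene glue 737 top (array([706.5, 235.9]), 24.0, 22.8, -81.5) all (array([710.4, 231. ]), 52.4, 44.9, 40.0) 0.0853
side light 351 top (array([441.7, -68.7]), 89.0, 29.0, -14.1) all (array([441.8, -68.8]), 89.8, 29.3, -14.2) 0.0259
side dark 264 top (array([682.3,  81.8]), 90.3, 27.6, 21.1) all (array([682.9,  83. ]), 92.2, 28.8, 18.9) 0.0266
side blue 297 top (array([439. ,  70.3]), 89.0, 27.6, -5.2) all (array([438.9,  69.8]), 89.1, 30.3, -5.4) 0.0259
side collar 165 top (array([569.6, -98.2]), 31.8, 31.4, -69.0) all (array([571.1, -98.6]), 35.6, 32.3, 49.6) 0.0341
side ferr 137 top (array([695.5, -98.3]), 28.2, 25.2, 52.5) all (array([695. , -99.2]), 30.3, 26.7, 76.1) 0.037
side knob 105 top (array([568.2,  78.3]), 19.6, 17.4, -58.4) all (array([567.1,  79.5]), 27.0, 25.9, 22.5) 0.0442
side glue 353 top (array([701.8, 236. ]), 24.2, 22.9, 82.7) all (array([698.7, 229.4]), 51.9, 41.1, -23.7) 0.0856
```

```bash
cat > go.py <<'E'
# usage: go.py yaw,X,Y,Z(pinch, mm) ...  -> turn/shift totals in jog units (turn first, shift in turned axes)
import sys,numpy as np,math
from workcell import readout,r
s=readout.read_state();p=np.array(s["ee_pos"])*1000;p[2]-=r.pinch_z*1000;y=math.degrees(s["tool_rot"][2])
print("t %.2f pinch %s yaw %.1f rp %s gap %.3f gf %.1f F %s q7 %.2f"%(s["time"],p.round(1),y,np.round(s["tool_rot"][:2],3),s["finger_gap"],s["gripper_force"],np.round(s["ft_force"],1),s["q"][6]))
for a in sys.argv[1:]:
    ty,*t=map(float,a.split(","));t=np.array(t);d=t-p
    turn=-((ty-y+180)%360-180)/90;c,n=math.cos(math.radians(ty)),math.sin(math.radians(ty))
    u=np.array([c*d[0]+n*d[1],n*d[0]-c*d[1],-d[2]])/300
    print(a,"turn %.3f (%.1f rows)"%(turn,abs(turn)/.0795),"shift",u.round(3),"(%.1f rows)"%(np.linalg.norm(u)/.139));p,y=t,ty
E
python3 go.py -- 2>/dev/null || python3 go.py 165,444,-69,150 165,444,-69,27
```

```text
t 0.10 pinch [257.5 569.3 249.5] yaw 155.7 rp [-3.141  0.   ] gap 1.000 gf 0.0 F [-0.8  0.9 -0.4] q7 -0.11
t 0.10 pinch [257.5 569.3 249.5] yaw 155.7 rp [-3.141  0.   ] gap 1.000 gf 0.0 F [-0.8  0.9 -0.4] q7 -0.11
165,444,-69,150 turn -0.104 (1.3 rows) shift [-1.151 -1.894  0.332] (16.1 rows)
165,444,-69,27 turn -0.000 (0.0 rows) shift [0.   0.   0.41] (2.9 rows)
```

```bash
python3 -m jog '[0,0,0,0,0,-0.052, 0,0,0,0,0,-0.052, -0.0677,-0.1114,0,0,0,0, -0.0677,-0.1114,0,0,0,0, -0.0677,-0.1114,0,0,0,0]'
python3 -m jog '[-0.0677,-0.1114,0,0,0,0, -0.0677,-0.1114,0,0,0,0, -0.0677,-0.1114,0,0,0,0, -0.0677,-0.1114,0,0,0,0, -0.0677,-0.1114,0,0,0,0]' >/dev/null
python3 -m jog '[-0.0677,-0.1114,0,0,0,0, -0.0677,-0.1114,0,0,0,0, -0.0677,-0.1114,0,0,0,0, -0.0677,-0.1114,0,0,0,0, -0.0677,-0.1114,0,0,0,0]' >/dev/null
python3 -m jog '[-0.0677,-0.1114,0,0,0,0, -0.0677,-0.1114,0,0,0,0, 0,0,0.11,0,0,0, 0,0,0.11,0,0,0, 0,0,0.11,0,0,0]' >/dev/null
python3 -m jog '[0,0,0,0,0,0]'
python3 go.py 165,444,-69,27
```

```text
time: 0.52
ee_pos: [0.2905, 0.4553, 0.4041]
tool_rot: [-3.141, -0.0, 2.881]
ft_force: [2.1, 0.9, 1.0]
finger_gap: 1.002
gripper_force: 0.0
time: 1.85
ee_pos: [0.4209, 0.0062, 0.3015]
tool_rot: [-3.138, -0.007, 2.88]
ft_force: [-1.2, -0.1, -0.7]
finger_gap: 0.998
gripper_force: 0.0
t 1.85 pinch [420.9   6.2 146.8] yaw 165.0 rp [-3.138 -0.007] gap 0.998 gf 0.0 F [-1.2 -0.1 -0.7] q7 1.26
165,444,-69,27 turn 0.000 (0.0 rows) shift [-0.139 -0.222  0.399] (3.4 rows)
```

```bash
python3 -m jog '[-0.046,-0.074,0,0,0,0, -0.046,-0.074,0,0,0,0, -0.046,-0.074,0,0,0,0, 0,0,0,0,0,0, 0,0,0,0,0,0]' 
python3 go.py 165,444,-69,27; python3 - <<'E'
from h import *
from workcell import vision
d=vision.get_image("wrist");pickle.dump(d,open("w.pkl","wb"));cv2.imwrite("pics/w1.png",d["img"][:,:,::-1])
P=cloud(d);ok=(d["depth"]>0)&(abs(P[...,0]-.444)<.08)&(abs(P[...,1]+.069)<.06)
z=P[...,2];print(np.median(z[ok&(z<.01)]));m=ok&(z>.02)&(z<.032)&(d["img"][...,0]>d["img"][...,2]+25.)
print(m.sum(),rect(P[m]))
E
```

```text
time: 2.27
ee_pos: [0.4454, -0.0696, 0.307]
tool_rot: [3.142, 0.001, 2.878]
ft_force: [0.2, 0.5, 0.5]
finger_gap: 0.999
gripper_force: 0.0
t 2.27 pinch [445.4 -69.6 152.3] yaw 164.9 rp [3.142e+00 1.000e-03] gap 0.999 gf 0.0 F [0.2 0.5 0.5] q7 1.44
165,444,-69,27 turn -0.001 (0.0 rows) shift [0.005 0.001 0.418] (3.0 rows)
-0.0014085393937119384
5195 (array([443.1, -67.8]), 90.1, 23.9, -15.9)
```

View pics/w1.png

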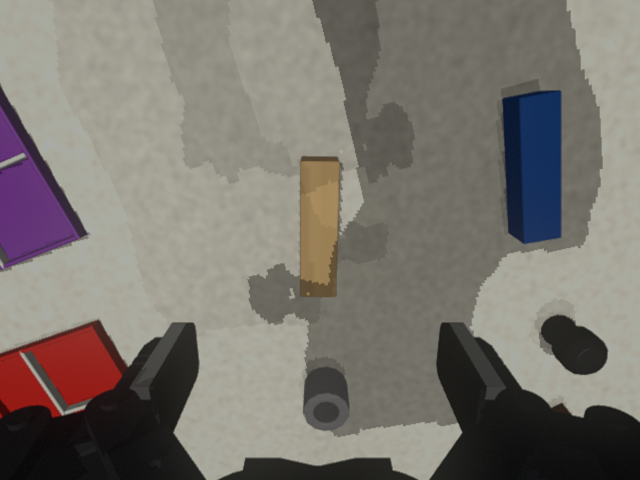

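The wrist view shows the light blank at (320,226), between the fingers and 90x24 mm. It agrees with the two-camera average to about 1 mm. Now the grasp.

```bash
python3 -m jog '[0.007,0,0.105,0,0,0, 0,0,0.105,0,0,0, 0,0,0.105,0,0,0, 0,0,0.102,0,0,0, 0,0,0,0,0,0]'
python3 -m jog '[0,0,0,0,0,0, 0,0,0,0,0,0, 0,0,0,0,0,0, 0,0,0,0,0,0, 0,0,0,0,0,0]' -1 50
python3 -m jog '[0,0,0,0,0,0, 0,0,0,0,0,0, 0,0,0,0,0,0]'
python3 go.py 165,443,-68,150 187,443,-68,150 187,533.5,296.4,150 187,533.5,296.4,32
```

```text
time: 2.73
ee_pos: [0.4419, -0.0668, 0.1772]
tool_rot: [-3.141, -0.006, 2.882]
ft_force: [-3.1, 0.5, -0.3]
finger_gap: 1.001
gripper_force: 0.0
time: 3.15
ee_pos: [0.4435, -0.068, 0.1819]
tool_rot: [3.141, 0.002, 2.88]
ft_force: [0.6, 0.2, 1.0]
finger_gap: 0.297
gripper_force: 0.0
time: 3.4
ee_pos: [0.4434, -0.068, 0.1819]
tool_rot: [3.141, 0.002, 2.88]
ft_force: [-2.4, 2.2, 24.2]
finger_gap: 0.265
gripper_force: 48.1
t 3.40 pinch [443.4 -68.   27.2] yaw 165.0 rp [3.141e+00 2.000e-03] gap 0.265 gf 48.1 F [-2.4  2.2 24.2] q7 1.49
165,443,-68,150 turn 0.000 (0.0 rows) shift [ 0.001 -0.    -0.409] (2.9 rows)
187,443,-68,150 turn -0.244 (3.1 rows) shift [-0.  0. -0.] (0.0 rows)
187,533.5,296.4,150 turn -0.000 (0.0 rows) shift [-0.447  1.169 -0.   ] (9.0 rows)
187,533.5,296.4,32 turn -0.000 (0.0 rows) shift [-0.     0.     0.393] (2.8 rows)
```

```bash
python3 -m jog '[0,0,-0.102,0,0,0, 0,0,-0.102,0,0,0, 0,0,-0.102,0,0,0, 0,0,-0.102,0,0,0, 0,0,0,0,0,-0.061]' >/dev/null
python3 -m jog '[0,0,0,0,0,-0.061, 0,0,0,0,0,-0.061, 0,0,0,0,0,-0.061, -0.0372,0.0974,0,0,0,0, -0.0372,0.0974,0,0,0,0]' 
python3 -m jog '[-0.0372,0.0974,0,0,0,0, -0.0372,0.0974,0,0,0,0, -0.0372,0.0974,0,0,0,0, -0.0372,0.0974,0,0,0,0, -0.0372,0.0974,0,0,0,0]'  >/dev/null
python3 -m jog '[-0.0372,0.0974,0,0,0,0, -0.0372,0.0974,0,0,0,0, -0.0372,0.0974,0,0,0,0, -0.0372,0.0974,0,0,0,0, -0.0372,0.0974,0,0,0,0]'  >/dev/null
python3 -m jog '[0,0,0,0,0,0, 0,0,0,0,0,0]' >/dev/null
python3 go.py 187,533.5,296.4,32; python3 - <<'E'
from h import *
from workcell import vision
d=vision.get_image("wrist");pickle.dump(d,open("w.pkl","wb"));cv2.imwrite("pics/w2.png",d["img"][:,:,::-1])
P=cloud(d);hsv=cv2.cvtColor(d["img"],cv2.COLOR_RGB2HSV)
m=(d["depth"]>0)&(hsv[...,0]>40)&(hsv[...,0]<80)&(hsv[...,1]>110)&(abs(P[...,2])<.02)
print(m.sum(),rect(P[m]))
E
```

```text
time: 4.23
ee_pos: [0.458, -0.0081, 0.3037]
tool_rot: [-3.141, 0.001, -3.023]
ft_force: [1.1, 0.0, -0.8]
finger_gap: 0.264
gripper_force: 51.4
t 5.23 pinch [533.  297.8 148.5] yaw -172.9 rp [3.141 0.   ] gap 0.268 gf 51.4 F [ 0.5 -0.8 -0.9] q7 1.13
187,533.5,296.4,32 turn 0.001 (0.0 rows) shift [-0.001 -0.005  0.388] (2.8 rows)
19770 (array([527.5, 329.1]), 120.8, 108.1, 7.0)
```

View pics/w2.png

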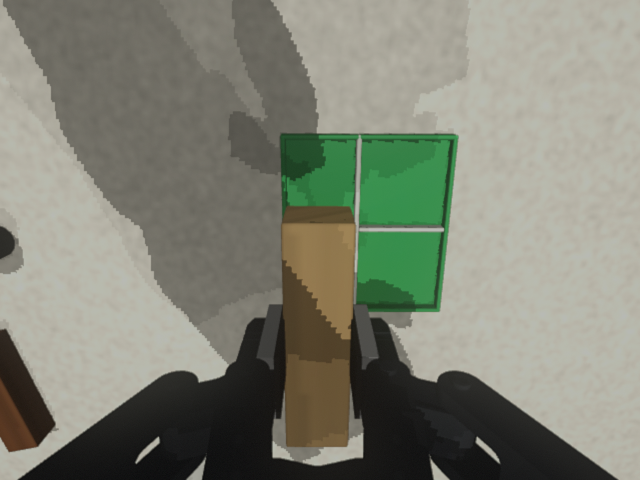

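The wrist view shows the blank held over the green long bay at (318,215), and the tray measures 120.8x108 mm at (528,329), yaw 7°. I'll lower it, open slightly and lift.

```bash
python3 -m jog '[0,-0.003,0.11,0,0,0, 0,0,0.11,0,0,0, 0,0,0.11,0,0,0, 0,0,0.058,0,0,0, 0,0,0,0,0,0]'
python3 -m jog '[0,0,0,0,0,0]'
python3 -m jog '[0,0,0,0,0,0, 0,0,0,0,0,0, 0,0,0,0,0,0, 0,0,0,0,0,0]' -0.16
python3 go.py
python3 -m jog '[0,0,-0.1,0,0,0, 0,0,-0.1,0,0,0, 0,0,-0.1,0,0,0, 0,0,-0.1,0,0,0, 0,0,0,0,0,0]' >/dev/null
python3 go.py 187,572,-98.6,150 187,572,-98.6,27
```

```text
time: 5.7
ee_pos: [0.5331, 0.2937, 0.1846]
tool_rot: [-3.14, -0.003, -3.021]
ft_force: [0.7, 0.6, -0.5]
finger_gap: 0.269
gripper_force: 56.0
time: 5.78
ee_pos: [0.5335, 0.2939, 0.1863]
tool_rot: [-3.14, -0.001, -3.021]
ft_force: [-1.1, 0.8, -0.2]
finger_gap: 0.266
gripper_force: 56.0
time: 6.12
ee_pos: [0.5336, 0.2952, 0.1871]
tool_rot: [3.141, 0.001, -3.02]
ft_force: [0.5, -0.2, 0.5]
finger_gap: 0.421
gripper_force: 0.0
t 6.12 pinch [533.6 295.2  32.4] yaw -173.0 rp [3.141e+00 1.000e-03] gap 0.421 gf 0.0 F [ 0.5 -0.2  0.5] q7 1.14
t 6.53 pinch [534.6 295.8 157.7] yaw -173.0 rp [3.138 0.007] gap 0.421 gf 0.0 F [0.3 0.5 0.9] q7 1.13
187,572,-98.6,150 turn -0.000 (0.0 rows) shift [ 0.037 -1.32   0.026] (9.5 rows)
187,572,-98.6,27 turn -0.000 (0.0 rows) shift [-0.    0.    0.41] (2.9 rows)
```

```bash
python3 -m jog '[0.003,-0.1015,0,0,0,0, 0.003,-0.1015,0,0,0,0, 0.003,-0.1015,0,0,0,0, 0.003,-0.1015,0,0,0,0, 0.003,-0.1015,0,0,0,0]' 0.6 >/dev/null
python3 -m jog '[0.003,-0.1015,0,0,0,0, 0.003,-0.1015,0,0,0,0, 0.003,-0.1015,0,0,0,0, 0.003,-0.1015,0,0,0,0, 0.003,-0.1015,0,0,0,0]' >/dev/null
python3 -m jog '[0.003,-0.1015,0,0,0,0, 0.003,-0.1015,0,0,0,0, 0.003,-0.1015,0,0,0,0, 0,0,0,0,0,0, 0,0,0,0,0,0]' >/dev/null
cat > w.py <<'E'
# w.py name X Y zlo zhi : wrist picture, rect of points in height band near X,Y (mm)
import sys
from h import *
from workcell import vision
n,X,Y,lo,hi=sys.argv[1],*[float(a)/1000 for a in sys.argv[2:]]
d=vision.get_image("wrist");cv2.imwrite(f"pics/{n}.png",d["img"][:,:,::-1]);P=cloud(d)
m=(d["depth"]>0)&(np.hypot(P[...,0]-X,P[...,1]-Y)<.04)&(P[...,2]>lo)&(P[...,2]<hi)
print(n,m.sum(),rect(P[m]))
E
python3 w.py w3 572 -98.6 25 36
python3 go.py 187,572,-98.6,27
```

```text
w3 1698 (array([571.6, -97.3]), 33.3, 33.0, -46.0)
t 7.83 pinch [569.8 -99.3 151.8] yaw -173.1 rp [3.141 0.   ] gap 0.803 gf 0.0 F [-0.7 -0.2  0.1] q7 1.80
187,572,-98.6,27 turn -0.001 (0.0 rows) shift [-0.007  0.001  0.416] (3.0 rows)
```

```bash
python3 -m jog '[-0.006,-0.004,0.105,0,0,0, 0,0,0.105,0,0,0, 0,0,0.105,0,0,0, 0,0,0.1,0,0,0, 0,0,0,0,0,0]' >/dev/null
python3 -m jog '[0,0,0,0,0,0, 0,0,0,0,0,0, 0,0,0,0,0,0, 0,0,0,0,0,0, 0,0,0,0,0,0]' -1 50 >/dev/null
python3 -m jog '[0,0,0,0,0,0, 0,0,0,0,0,0]' >/dev/null
python3 go.py
python3 -m jog '[0,0,-0.105,0,0,0, 0,0,-0.105,0,0,0, 0,0,-0.105,0,0,0, 0,0,-0.105,0,0,0, 0,0,0,0,0,0]' >/dev/null
python3 go.py 187,555.4,357,150 187,555.4,357,31
```

```text
t 8.83 pinch [572.6 -99.7  29.7] yaw -173.0 rp [-3.141e+00  3.000e-03] gap 0.383 gf 48.9 F [-1.4  1.7  8.8] q7 1.81
t 9.25 pinch [ 573.2 -100.3  160.9] yaw -173.0 rp [-3.14  0.01] gap 0.379 gf 50.1 F [ 0.8 -0.1 -1.1] q7 1.81
187,555.4,357,150 turn -0.000 (0.0 rows) shift [-0.127  1.52   0.036] (11.0 rows)
187,555.4,357,31 turn -0.000 (0.0 rows) shift [-0.     0.     0.397] (2.9 rows)
```

```bash
for i in 1; do
python3 -m jog '[-0.0085,0.1013,0,0,0,0, -0.0085,0.1013,0,0,0,0, -0.0085,0.1013,0,0,0,0, -0.0085,0.1013,0,0,0,0, -0.0085,0.1013,0,0,0,0]' >/dev/null
python3 -m jog '[-0.0085,0.1013,0,0,0,0, -0.0085,0.1013,0,0,0,0, -0.0085,0.1013,0,0,0,0, -0.0085,0.1013,0,0,0,0, -0.0085,0.1013,0,0,0,0]' >/dev/null
python3 -m jog '[-0.0085,0.1013,0,0,0,0, -0.0085,0.1013,0,0,0,0, -0.0085,0.1013,0,0,0,0, -0.0085,0.1013,0,0,0,0, -0.0085,0.1013,0,0,0,0]' >/dev/null
done
python3 -m jog '[0,0,0,0,0,0, 0,0,0,0,0,0]' >/dev/null
python3 w.py w4 532 299 20 33
python3 go.py 187,555.4,357,33
```

```text
w4 5187 (array([532.5, 294.2]), 79.8, 24.5, 6.6)
t 10.72 pinch [554.3 357.5 154.5] yaw -173.0 rp [3.141e+00 1.000e-03] gap 0.383 gf 50.1 F [ 0.1 -0.5 -1.2] q7 1.07
187,555.4,357,33 turn 0.000 (0.0 rows) shift [-0.004 -0.002  0.405] (2.9 rows)
```

View pics/w4.png

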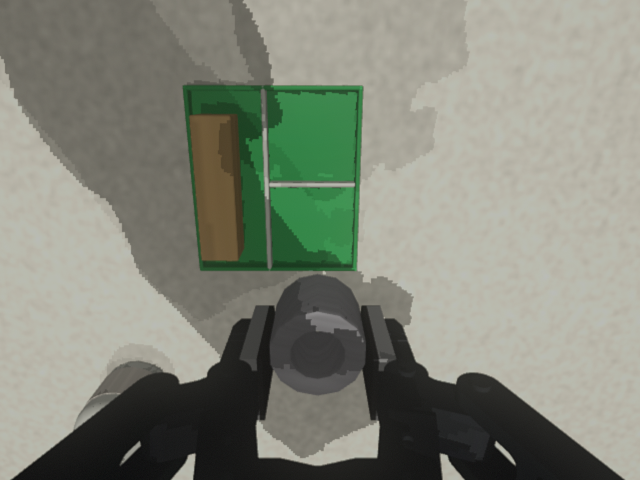

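The light blank lies in the green long bay at (215,187), 4 mm off centre across and within tolerance. The collar is held at (320,340). Lowering it.

```bash
python3 -m jog '[-0.004,-0.002,0.11,0,0,0, 0,0,0.11,0,0,0, 0,0,0.11,0,0,0, 0,0,0.07,0,0,0, 0,0,0,0,0,0]' >/dev/null
python3 -m jog '[0,0,0,0,0,0]' >/dev/null
python3 go.py
python3 -m jog '[0,0,0,0,0,0, 0,0,0,0,0,0, 0,0,0,0,0,0, 0,0,0,0,0,0]' 0.02 >/dev/null
python3 go.py
python3 -m jog '[0,0,-0.1,0,0,0, 0,0,-0.1,0,0,0, 0,0,-0.1,0,0,0, 0,0,-0.1,0,0,0, 0,0,0,0,0,0]' >/dev/null
python3 go.py 105,570,79,150 105,570,79,28
```

```text
t 11.22 pinch [556.2 355.4  33.4] yaw -173.1 rp [-3.141 -0.   ] gap 0.380 gf 55.9 F [ 0.3  0.3 -0.2] q7 1.08
t 11.55 pinch [555.9 356.7  34.3] yaw -173.0 rp [3.141e+00 1.000e-03] gap 0.510 gf 0.0 F [-0.1  0.7 -0.4] q7 1.08
t 11.97 pinch [556.9 357.2 159.8] yaw -173.0 rp [3.138 0.007] gap 0.511 gf 0.0 F [0.6 0.7 0.3] q7 1.08
105,570,79,150 turn 0.911 (11.5 rows) shift [-0.907 -0.198  0.033] (6.7 rows)
105,570,79,28 turn -0.000 (0.0 rows) shift [0.    0.    0.407] (2.9 rows)
```

```bash

python3 -m jog '[0,0,0,0,0,0.0744, 0,0,0,0,0,0.0744, 0,0,0,0,0,0.0744, 0,0,0,0,0,0.0744, 0,0,0,0,0,0.0744]' 0.7 >/dev/null
python3 -m jog '[0,0,0,0,0,0.0744, 0,0,0,0,0,0.0744, 0,0,0,0,0,0.0744, 0,0,0,0,0,0.0744, 0,0,0,0,0,0.0744]' >/dev/null
python3 -m jog '[0,0,0,0,0,0.0744, 0,0,0,0,0,0.0744, 0,0,0,0,0,0.0744, 0,0,0,0,0,0.0744, 0,0,0,0,0,0.0744]' >/dev/null
python3 -m jog '[0,0,0,0,0,0.0744, 0,0,0,0,0,0.0744, 0,0,0,0,0,0.0744, 0,0,0,0,0,0.0744, 0,0,0,0,0,0.0744]' >/dev/null
python3 -m jog '[0,0,0,0,0,0.0744, 0,0,0,0,0,0.0744, 0,0,0,0,0,0.0744, 0,0,0,0,0,0.0744, 0,0,0,0,0,0.0744]' >/dev/null
python3 go.py 19.7,684.5,82.5,150
```

```text
t 14.05 pinch [555.6 356.8 153.6] yaw 19.3 rp [-3.141 -0.   ] gap 0.851 gf 0.0 F [0.3 0.1 0.6] q7 -1.32
19.7,684.5,82.5,150 turn -0.005 (0.1 rows) shift [0.096 1.006 0.012] (7.3 rows)
```

```bash

python3 -m jog '[0.01,0.1006,0,0,0,0, 0.01,0.1006,0,0,0,0, 0.01,0.1006,0,0,0,0, 0.01,0.1006,0,0,0,0, 0.01,0.1006,0,0,0,0]' >/dev/null
python3 -m jog '[0.01,0.1006,0,0,0,0, 0.01,0.1006,0,0,0,0, 0.01,0.1006,0,0,0,0, 0.01,0.1006,0,0,0,0, 0.01,0.1006,0,0,0,0]' >/dev/null
python3 -m jog '[0,0,0,0,0,0, 0,0,0,0,0,0]' >/dev/null
sed -i 's/<.04)/<float(__import__("os").environ.get("RAD",".04")))/' w.py
RAD=.06 python3 w.py w5 684.5 82.5 18 30
python3 go.py 19.7,684.5,82.5,27
```

```text
w5 5108 (array([684.4,  84.3]), 90.2, 24.0, 19.5)
t 15.10 pinch [685.2  82.  153.4] yaw 19.5 rp [-3.141 -0.   ] gap 0.852 gf 0.0 F [ 0.   0.7 -0.2] q7 -0.91
19.7,684.5,82.5,27 turn -0.002 (0.0 rows) shift [-0.002 -0.002  0.421] (3.0 rows)
```

```bash
python3 -m jog '[0,-0.003,0.107,0,0,0, 0,0,0.107,0,0,0, 0,0,0.107,0,0,0, 0,0,0.1,0,0,0, 0,0,0,0,0,0]' >/dev/null
python3 -m jog '[0,0,0,0,0,0, 0,0,0,0,0,0, 0,0,0,0,0,0, 0,0,0,0,0,0, 0,0,0,0,0,0]' -1 50 >/dev/null
python3 -m jog '[0,0,0,0,0,0, 0,0,0,0,0,0]' >/dev/null
python3 go.py
python3 -m jog '[0,0,-0.105,0,0,0, 0,0,-0.105,0,0,0, 0,0,-0.105,0,0,0, 0,0,-0.105,0,0,0, 0,0,0,0,0,0.054]' >/dev/null
python3 -m jog '[0,0,0,0,0,0.054, 0,0,0,0,0,0.053, 0,0,0,0,0,0]' >/dev/null
python3 go.py 5,542.1,-325,155
```

```text
t 16.10 pinch [685.4  83.5  29.2] yaw 19.6 rp [-3.141e+00 -3.000e-03] gap 0.264 gf 49.6 F [-3.4  1.3 12.2] q7 -0.84
t 16.77 pinch [684.8  83.5 154.2] yaw 4.9 rp [-3.141e+00 -1.000e-03] gap 0.265 gf 49.6 F [ 0.4 -0.8  0. ] q7 -1.13
5,542.1,-325,155 turn -0.002 (0.0 rows) shift [-0.593  1.315 -0.003] (10.4 rows)
```

14 rows of (-0.0424, 0.0939).

```bash

python3 -m jog '[-0.0424,0.0939,0,0,0,0, -0.0424,0.0939,0,0,0,0, -0.0424,0.0939,0,0,0,0, -0.0424,0.0939,0,0,0,0, -0.0424,0.0939,0,0,0,0]' >/dev/null
python3 -m jog '[-0.0424,0.0939,0,0,0,0, -0.0424,0.0939,0,0,0,0, -0.0424,0.0939,0,0,0,0, -0.0424,0.0939,0,0,0,0, -0.0424,0.0939,0,0,0,0]' >/dev/null
python3 -m jog '[-0.0424,0.0939,0,0,0,0, -0.0424,0.0939,0,0,0,0, -0.0424,0.0939,0,0,0,0, -0.0424,0.0939,0,0,0,0, 0,0,0,0,0,0]' >/dev/null
python3 -m jog '[0,0,0,0,0,0]' >/dev/null
python3 go.py 5,542.1,-325,33; python3 - <<'E'
from h import *
from workcell import vision
d=vision.get_image("wrist");cv2.imwrite("pics/w6.png",d["img"][:,:,::-1])
P=cloud(d);hsv=cv2.cvtColor(d["img"],cv2.COLOR_RGB2HSV)
m=(d["depth"]>0)&((hsv[...,0]<6)|(hsv[...,0]>174))&(hsv[...,1]>150)&(abs(P[...,2])<.02)&(np.hypot(P[...,0]-.54,P[...,1]+.296)<.1)
m=cv2.morphologyEx(m.astype(np.uint8),cv2.MORPH_OPEN,np.ones((3,3)))>0
print(m.sum(),rect(P[m]))
E
```

```text
t 18.10 pinch [ 541.4 -327.2  153.8] yaw 5.1 rp [ 3.141e+00 -1.000e-03] gap 0.265 gf 49.6 F [ 0.8  2.1 -0.3] q7 -0.45
5,542.1,-325,33 turn 0.001 (0.0 rows) shift [ 0.003 -0.007  0.403] (2.9 rows)
18863 (array([ 537.9, -293.9]), 121.3, 108.1, 4.7)
```

View pics/w6.png

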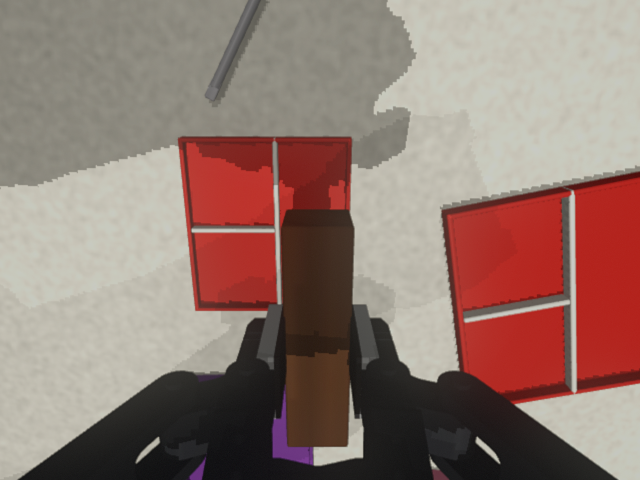

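The wrist view shows the dark blank over the small red tray's long bay at (318,300). The large red tray is to the right at (540,290). The chosen tray measures 121x108 mm at (538,-294). Placing.

```bash
python3 -m jog '[0,-0.011,0.11,0,0,0, 0,0,0.11,0,0,0, 0,0,0.11,0,0,0, 0,0,0.07,0,0,0, 0,0,0,0,0,0]' >/dev/null
python3 -m jog '[0,0,0,0,0,0]' >/dev/null
python3 go.py
python3 -m jog '[0,0,0,0,0,0, 0,0,0,0,0,0, 0,0,0,0,0,0, 0,0,0,0,0,0]' -0.16 >/dev/null
python3 go.py
python3 -m jog '[0,0,-0.1,0,0,0, 0,0,-0.1,0,0,0, 0,0,-0.1,0,0,0, 0,0,-0.1,0,0,0, 0,0,0,0,0,0]' >/dev/null
python3 go.py 5,698.5,-99,150
```

```text
t 18.65 pinch [ 542.6 -321.    32.5] yaw 5.2 rp [-3.141e+00  1.000e-03] gap 0.265 gf 57.7 F [1.  0.1 0. ] q7 -0.37
t 18.98 pinch [ 542.5 -321.8   33.8] yaw 5.1 rp [ 3.141e+00 -1.000e-03] gap 0.420 gf 0.0 F [ 0.3  0.5 -0.5] q7 -0.37
t 19.40 pinch [ 542.7 -323.1  158.8] yaw 5.1 rp [ 3.138 -0.006] gap 0.423 gf 0.0 F [ 0.6 -0.6  0.3] q7 -0.46
5,698.5,-99,150 turn 0.001 (0.0 rows) shift [ 0.582 -0.699  0.029] (6.5 rows)
```

Ferrule: 9 rows of (0.0647, -0.0777).

```bash

python3 -m jog '[0.0647,-0.0777,0,0,0,0, 0.0647,-0.0777,0,0,0,0, 0.0647,-0.0777,0,0,0,0, 0.0647,-0.0777,0,0,0,0, 0.0647,-0.0777,0,0,0,0]' 0.6 >/dev/null
python3 -m jog '[0.0647,-0.0777,0,0,0,0, 0.0647,-0.0777,0,0,0,0, 0.0647,-0.0777,0,0,0,0, 0.0647,-0.0777,0,0,0,0, 0,0,0,0,0,0]' >/dev/null
python3 -m jog '[0,0,0,0,0,0]' >/dev/null
python3 w.py w7 698.5 -99 30 41
python3 go.py 5,698.5,-99,28
```

```text
w7 873 (array([698.3, -97. ]), 27.4, 26.9, 4.8)
t 20.37 pinch [697.4 -97.4 153.1] yaw 5.1 rp [3.141 0.   ] gap 0.797 gf 0.0 F [-0.3 -1.   0.9] q7 -0.89
5,698.5,-99,28 turn 0.001 (0.0 rows) shift [0.003 0.006 0.417] (3.0 rows)
```

```bash
python3 -m jog '[0.003,0,0.105,0,0,0, 0,0,0.105,0,0,0, 0,0,0.105,0,0,0, 0,0,0.1,0,0,0, 0,0,0,0,0,0]' >/dev/null
python3 -m jog '[0,0,0,0,0,0, 0,0,0,0,0,0, 0,0,0,0,0,0, 0,0,0,0,0,0, 0,0,0,0,0,0]' -1 50 >/dev/null
python3 -m jog '[0,0,0,0,0,0, 0,0,0,0,0,0]' >/dev/null
python3 go.py
python3 -m jog '[0,0,-0.105,0,0,0, 0,0,-0.105,0,0,0, 0,0,-0.105,0,0,0, 0,0,-0.105,0,0,0, 0,0,0,0,0,0]' >/dev/null
python3 go.py 5,565.4,-266,155
```

```text
t 21.37 pinch [699.  -98.   31.2] yaw 5.1 rp [ 3.141e+00 -3.000e-03] gap 0.312 gf 48.4 F [-2.5 -1.2 10.8] q7 -0.82
t 21.78 pinch [699.4 -98.5 162.5] yaw 5.1 rp [ 3.14  -0.009] gap 0.314 gf 49.4 F [ 1.1  0.  -1.4] q7 -0.89
5,565.4,-266,155 turn 0.001 (0.0 rows) shift [-0.494  0.517  0.025] (5.1 rows)
```

```bash

python3 -m jog '[-0.0706,0.0739,0,0,0,0, -0.0706,0.0739,0,0,0,0, -0.0706,0.0739,0,0,0,0, -0.0706,0.0739,0,0,0,0, -0.0706,0.0739,0,0,0,0]' >/dev/null
python3 -m jog '[-0.0706,0.0739,0,0,0,0, -0.0706,0.0739,0,0,0,0, 0,0,0,0,0,0, 0,0,0,0,0,0]' >/dev/null
RAD=.07 python3 w.py w8 540.5 -323.4 20 33
python3 go.py 5,565.4,-266,35
```

```text
w8 4515 (array([ 542.1, -321. ]), 90.1, 24.4, 5.4)
t 22.58 pinch [ 564.5 -265.6  155.6] yaw 5.0 rp [ 3.142e+00 -2.000e-03] gap 0.314 gf 49.4 F [ 0.5  0.9 -0.5] q7 -0.55
5,565.4,-266,35 turn 0.000 (0.0 rows) shift [0.003 0.002 0.402] (2.9 rows)
```

View pics/w8.png

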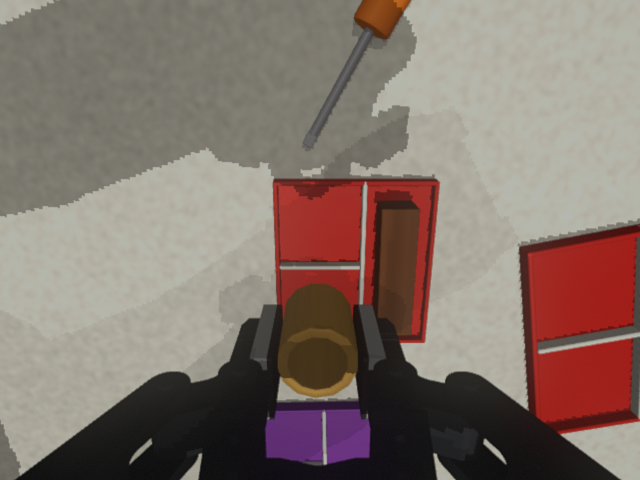

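The dark blank lies flat in the red long bay at (398,270), measured (542,-321). The ferrule is held at (318,345). Lowering it.

```bash
python3 -m jog '[0.003,0.002,0.11,0,0,0, 0,0,0.11,0,0,0, 0,0,0.11,0,0,0, 0,0,0.071,0,0,0, 0,0,0,0,0,0]' >/dev/null
python3 -m jog '[0,0,0,0,0,0]' >/dev/null
python3 go.py
python3 -m jog '[0,0,0,0,0,0, 0,0,0,0,0,0, 0,0,0,0,0,0, 0,0,0,0,0,0]' -0.1 >/dev/null
python3 go.py
python3 -m jog '[0,0,-0.1,0,0,0, 0,0,-0.1,0,0,0, 0,0,-0.1,0,0,0, 0,0,-0.1,0,0,0, 0,0,0,0,0,0]' >/dev/null
python3 go.py 5,570,79,155
```

```text
t 23.08 pinch [ 566.1 -264.8   33.6] yaw 5.2 rp [-3.141e+00  1.000e-03] gap 0.314 gf 58.0 F [-0.1 -1.2  0.3] q7 -0.45
t 23.42 pinch [ 565.7 -265.6   34.9] yaw 5.1 rp [ 3.141e+00 -1.000e-03] gap 0.449 gf 0.0 F [ 0.2 -0.5  0.2] q7 -0.45
t 23.83 pinch [ 566.1 -266.8  159.9] yaw 5.1 rp [ 3.139 -0.006] gap 0.450 gf 0.0 F [-0.3 -0.8  0.3] q7 -0.55
5,570,79,155 turn 0.001 (0.0 rows) shift [ 0.113 -1.147  0.016] (8.3 rows)
```

Knob: 12 rows of (0.0094, -0.0956).

```bash

python3 -m jog '[0.0094,-0.0956,0,0,0,0, 0.0094,-0.0956,0,0,0,0, 0.0094,-0.0956,0,0,0,0, 0.0094,-0.0956,0,0,0,0, 0.0094,-0.0956,0,0,0,0]' 0.6 >/dev/null
python3 -m jog '[0.0094,-0.0956,0,0,0,0, 0.0094,-0.0956,0,0,0,0, 0.0094,-0.0956,0,0,0,0, 0.0094,-0.0956,0,0,0,0, 0.0094,-0.0956,0,0,0,0]' >/dev/null
python3 -m jog '[0.0094,-0.0956,0,0,0,0, 0.0094,-0.0956,0,0,0,0, 0,0,0,0,0,0, 0,0,0,0,0,0]' >/dev/null
python3 w.py w9 570 79 31 46
python3 go.py 5,570,79,30
```

```text
w9 1781 (array([569.6,  81.8]), 29.2, 29.2, 56.0)
t 25.05 pinch [568.6  80.1 154.5] yaw 5.1 rp [ 3.141 -0.   ] gap 0.802 gf 0.0 F [-0.1 -0.7 -0.4] q7 -1.05
5,570,79,30 turn 0.002 (0.0 rows) shift [0.004 0.004 0.415] (3.0 rows)
```

```bash
python3 -m jog '[0.004,-0.002,0.107,0,0,0, 0,0,0.107,0,0,0, 0,0,0.107,0,0,0, 0,0,0.098,0,0,0, 0,0,0,0,0,0]' >/dev/null
python3 -m jog '[0,0,0,0,0,0, 0,0,0,0,0,0, 0,0,0,0,0,0, 0,0,0,0,0,0, 0,0,0,0,0,0]' -1 40 >/dev/null
python3 -m jog '[0,0,0,0,0,0, 0,0,0,0,0,0]' >/dev/null
python3 go.py
python3 -m jog '[0,0,-0.105,0,0,0, 0,0,-0.105,0,0,0, 0,0,-0.105,0,0,0, 0,0,-0.105,0,0,0, 0,0,0,0,0,0]' >/dev/null
python3 go.py 5,506.6,-271,155
```

```text
t 26.05 pinch [570.5  80.6  30.5] yaw 5.1 rp [-3.141e+00 -3.000e-03] gap 0.333 gf 38.6 F [-1.  -0.4 10.3] q7 -0.93
t 26.47 pinch [570.9  80.2 160.9] yaw 5.1 rp [-3.14  -0.007] gap 0.334 gf 40.0 F [ 0.1 -0.1 -0. ] q7 -1.06
5,506.6,-271,155 turn 0.001 (0.0 rows) shift [-0.315  1.148  0.02 ] (8.6 rows)
```

12 rows of (-0.0262, 0.0957).

```bash

python3 -m jog '[-0.0262,0.0957,0,0,0,0, -0.0262,0.0957,0,0,0,0, -0.0262,0.0957,0,0,0,0, -0.0262,0.0957,0,0,0,0, -0.0262,0.0957,0,0,0,0]' >/dev/null
python3 -m jog '[-0.0262,0.0957,0,0,0,0, -0.0262,0.0957,0,0,0,0, -0.0262,0.0957,0,0,0,0, -0.0262,0.0957,0,0,0,0, -0.0262,0.0957,0,0,0,0]' >/dev/null
python3 -m jog '[-0.0262,0.0957,0,0,0,0, -0.0262,0.0957,0,0,0,0, 0,0,0,0,0,0, 0,0,0,0,0,0]' >/dev/null
RAD=.03 python3 w.py w10 565.4 -266 30 43
python3 go.py 5,506.6,-271,34
```

```text
w10 1008 (array([ 564.9, -265.1]), 27.5, 27.2, 50.4)
t 27.68 pinch [ 506.2 -271.1  155.4] yaw 5.0 rp [ 3.142e+00 -1.000e-03] gap 0.335 gf 40.0 F [ 0.1 -0.2 -1.1] q7 -0.47
5,506.6,-271,34 turn 0.000 (0.0 rows) shift [ 0.001 -0.     0.405] (2.9 rows)
```

View pics/w10.png

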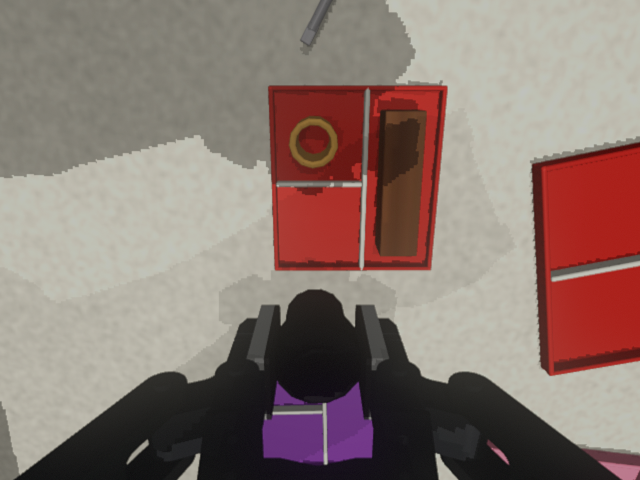

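The ferrule stands in the far square bay at (313,142) and the dark blank lies in its long bay at (402,180). The knob is held, bound for the near bay at (320,227).

```bash
python3 -m jog '[0,0,0.11,0,0,0, 0,0,0.11,0,0,0, 0,0,0.11,0,0,0, 0,0,0.073,0,0,0, 0,0,0,0,0,0]' >/dev/null
python3 -m jog '[0,0,0,0,0,0]' >/dev/null
python3 go.py
python3 -m jog '[0,0,0,0,0,0, 0,0,0,0,0,0, 0,0,0,0,0,0, 0,0,0,0,0,0]' -0.06 >/dev/null
python3 go.py
python3 -m jog '[0,0,-0.1,0,0,0, 0,0,-0.1,0,0,0, 0,0,-0.1,0,0,0, 0,0,-0.1,0,0,0, 0,0,0,0,0,0]' >/dev/null
python3 -m jog '[-0.1,0,-0.05,0,0,0, -0.1,0,-0.05,0,0,0, 0,0,0,0,0,0, 0,0,0,0,0,0]' >/dev/null
python3 go.py; RAD=.028 python3 w.py w11 506.6 -271 30 50
python3 - <<'E'
from workcell import vision
import cv2,numpy as np,pickle
d=vision.get_image("scene");pickle.dump(d,open("s2.pkl","wb"));i=d["img"][:,:,::-1]
cv2.imwrite("pics/s2.png",cv2.resize(i[180:400,180:520],None,fx=2.3,fy=2.3,interpolation=cv2.INTER_CUBIC))
E
```

```text
t 28.18 pinch [ 506.7 -269.7   33.4] yaw 5.2 rp [-3.141e+00  1.000e-03] gap 0.329 gf 43.4 F [ 0.6 -0.4  0.3] q7 -0.35
t 28.52 pinch [ 506.7 -270.6   34.4] yaw 5.1 rp [ 3.141e+00 -1.000e-03] gap 0.469 gf 0.0 F [-0.  -0.3  0.4] q7 -0.35
t 29.27 pinch [ 445.8 -276.4  184.9] yaw 5.0 rp [-3.142e+00 -2.000e-03] gap 0.469 gf 0.0 F [ 0.4 -0.1  0.4] q7 -0.43
w11 1768 (array([ 505.5, -269.7]), 29.2, 29.1, 17.4)
```

View pics/w11.png

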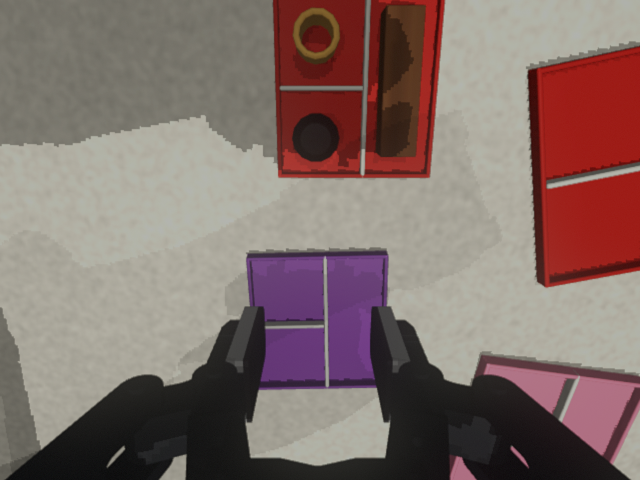

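View pics/s2.png

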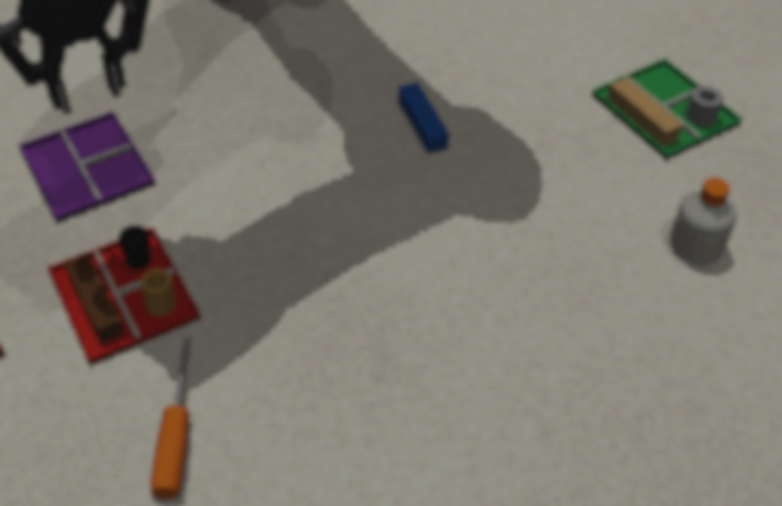

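Both kits are in place: the knob and ferrule are in separate red bays, and the collar stands in a green bay. The blue blank, glue and screwdriver are untouched. I'll check the collar's position and hand in if it's good.

```bash
python3 - <<'E'
from h import *
from workcell import workorder
d=pickle.load(open("s2.pkl","rb"));P=cloud(d)
def near(x,y,lo,hi,rad): 
    m=(d["depth"]>0)&(np.hypot(P[...,0]-x,P[...,1]-y)<rad)&(P[...,2]>lo)&(P[...,2]<hi); return rect(P[m]),P[m][:,2].max()
c=near(.556,.356,.027,.05,.035);print(c,near(.532,.295,.02,.04,.055))
if np.hypot(c[0][0][0]-555,c[0][0][1]-355)<10 and c[1]<.04: print(workorder.job_done())
E
```

```text
((array([560. , 352.6]), 32.9, 31.7, -32.1), np.float64(0.03603268307254848)) ((array([532.8, 309.8]), 91.0, 67.3, 11.8), np.float64(0.03498280673495158))
the job is handed in; nothing more can be done
None
```

I made up both kits and handed the job in at about 29 s of the 118 s allowed; the hand-in returned no verdict. The last images show all five pieces in their bays, and the blue blank, glue bottle and screwdriver look unmoved by eye.

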